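# Load a watch into the UV curing box and latch its tray

### The arm

A 7-joint arm with a two-finger parallel gripper is mounted at the origin on the work surface. World frame = base frame: x ahead of the robot, y to its left, z up, the work surface at z = 0. Lengths are in m, angles in rad, forces in N, time in s.
With the tool pointing down it reaches from about 0.35 to 0.9 m from the base axis. Payload 8.1 kg.
Tool frame: the origin (TCP) lies midway between the tips of the shut fingers; the grasp point (between the pads) lies arm.tcp_to_grasp behind it (arm.tcp_to_grasp is the distance from the TCP to the grasp point, in m); z points along the fingers, y is the line along which they close (so a half turn about z gives the same grasp; the last joint's range is limited). The gripper opens to 92 mm and grips with 3 to 60 N. Pads are 19 mm wide; open, the fingers measure 130 mm over their backs; the gripper's body (75 mm by 190 mm) begins 47 mm behind the grasp point.
Start: joints at [-0.103, 0.434, 0.025, 1.573, -0.012, 1.134, -0.075], TCP at [0.625, -0, 0.227] pointing down, gripper open.
Joint ranges: [-2.62, 2.62], [-0.44, 2.09], [-1.27, 1.32], [0.08, 2.57], [-1.32, 4.46], [0.12, 2], [-2.74, 2.74]. Speed limits (rad/s): [2.22, 2.22, 3.01, 3.01, 3.14, 3.14, 3.14].

### API

Orientations are given as a rotation vector (axis times angle).
In Python, from cell import observe, get_image, arm gives the robot as it stands. The module is installed in compiled form; this text tells all that it offers.
- The arm moves only by the tool drive_tool, never from a script. Its argument "steps" is a list of rows, each a list of 5 numbers: the closure, from 0 (fully open) to 1 (shut), then the shift along the world's x, y, z in mm, then the turn about the world's z in rad. In form: [[hand, x, y, z, roll], ...]. A call has 1 to 20 rows; each row shifts and turns the commanded pose from where the row before left it; what a row does not reach is not made up. A row lasts 1/12 s, in which the tool goes at most 41.7 mm and 7.16 degrees, less where a joint would pass 70% of its speed; a pose out of reach is approached as far as the arm can. A call with a gripper value outside its range is refused whole. The fingers move at their own pace and stop on an object; "grip_force" is the grip in N (left out, the last holds). Time passes only in rows, so rows that do not move let the fingers close. It gives the time, the measured TCP pose, the force, the opening and the grip force at its end, in the units of the state.
- observe(): the state, without advancing time (a new reading comes with each control period).
- get_image(name): name is "scene" or "side" or "wrist"; returns a dict with "image" (400x640x3 uint8, red, green, blue), "vfov" (degrees; the focal length in pixels is half the picture's height over the tangent of half this angle, whatever the lens; pixels are square), "cx", "cy" (the principal point, pixels), "xyz" and "attitude" of the camera in the world. Camera axes: x right, y down, z forward; pixel columns grow to the right and rows downward; lengths in m; the calibration is good to about 2 mm. A picture is of the moment at which its call begins. There is no depth.
- arm.sign_off(): hands the job in; it is judged then, once.
The state is a dict: "clock": time; "joints": joint angles; "dq": joint speeds; "joint_efforts": joint torques, N m; "position": TCP position; "ee_rot": TCP orientation; "force": force on the tool from outside, world axes, zero at the start; "ft_torque": the same for the moment, N m; "width": opening from 0.0 (shut) to 1.0 (fully open); "gripper_force": force on a finger pad.
Only numpy, scipy, OpenCV 4.12 (cv2) and the standard library are available. Lean on these libraries where they do the work, as an engineer would, in place of code of your own. Each camera call takes 0.05 s, during which the arm holds its last target. There are 200 camera calls.

### The job

The watch on the blue case holder has a freshly glued crystal: stand its holder upright in the round seat of the curing box's open tray, then push the tray in by its orange pad, gently and never with a hard shove (18 N at most), until the push-push latch catches. Let go and make sure that the tray stays in by itself: if it comes out again, press it in again. Do not drop or tip the watch, and leave everything else on the bench where it is.

Things in the scene. Friction and masses are not known exactly. Their poses are not given: they have to be found in the camera images.
- holder_mid (a point): Blue cylinder (case holder) 44 mm wide, 38 mm tall, 130 g, foot chamfered, on a 3 mm black mat; on top a fixed steel watch 37 mm wide, 8 mm high, dark blue dial. Point: on the axis, 19 mm above the underside; z up. Grip across the diameter in the upper half of the blue part (fingertips 7 mm or more above its underside), or the fingertips meet the tray plate when it is set down.
- holder_black_mid (a point): Black case holder of the same size, empty (no watch), standing on the same mat: bystander, leave it. This point is on its axis, 19 mm above its underside.
- holder_yellow_mid (a point): Yellow case holder of the same size, empty (no watch), standing on the same mat: bystander, leave it. This point is on its axis, 19 mm above its underside.
- curer: White UV curing box, fixed, 260 mm deep, 200 wide, 106 high. Origin: on the bench below the middle of its front face; x points into the box (the way the tray is pushed), z up. The tray's mouth is 156 mm wide, up to 86 mm high. Inside: a push-push latch, its depth set by a hidden screw and known only to 8 mm either way, so it must be found by feel. Over 18 N overloads the tray's runners.
- tray (a joint): Tray position in m: 0 = grey front panel flush with the box, grows outwards along the box's -x; starts at its out stop, 0.12, held by a spring. Resists with 3 N there, rising to 7 N, easing to 5.5 N over the last 8 mm before a firm end stop, where the latch has caught. Let go there, it backs out 7 mm and holds, at 0 to 0.0165; let go over 1 mm sooner, or pressed again, it springs out to 0.12 in 1 s.
- tray_seat (a point): Centre of the floor of the round seat in the tray's aluminium plate, 22 mm above the bench; moves with the tray. Seat 47 mm wide, 5 mm deep, rim chamfered 2 mm; the plate around it is flat, 150 mm wide along the box's y, top 27 mm above the bench. Seated, the holder's point is 19 mm above this one. The seat is 58 mm behind the outer face of the front panel, which is 82 mm high.
- tray_pad (a point): Centre of the front face of the orange push pad on the tray's front panel, 46 mm above the bench; moves with the tray. Pad 60 mm wide, 28 mm high, standing 22 mm out from the panel. Push here along the box's x, at about 10 mm/s near the end: a push that has risen to 11 to 13 N is on the end stop.
- blower: Blue rubber dust blower standing on its base, about 95 mm tall, 54 mm wide: bystander. Origin under its centre.
- glue_bottle: Small amber bottle with a wooden stopper, 34 mm wide, about 62 mm tall: bystander. Origin under its centre.
- screwdriver: Small black-handled screwdriver, 130 mm long, lying on the bench: bystander. Origin near the middle of its length.

How it is judged:
On the way, in this order (a step that is already met when the one before it is completed fails the run):
1. the blue holder stands in the seat, let go, while the tray is still out (horizontal distance between holder_mid and tray_seat below 0.004 m and z of holder_mid in the frame of tray_seat between 0.0165 and 0.0215 m and angle between holder_mid's own z axis and vertical below 0.1 rad and contact force between the fingers and holder below 0.1 N and value of joint tray above 0.06 m), for 0.2 s.
2. the tray is latched: in, not touched and at rest (value of joint tray below 0.021 m and contact force between each of the fingers, the arm and curer below 0.1 N and velocity of joint tray between -0.005 and 0.005 m/s), for 0.3 s.
At the end, for the whole second after the job is handed in: The tray stays in by itself, its joint below 21 mm (an unlatched tray springs out to 120 mm), with the blue holder in the seat: its axis within 4 mm of the seat's, its middle point 16.5 to 21.5 mm above the seat floor, upright within 0.1 rad, at rest and not held (value of joint tray below 0.021 m and horizontal distance between holder_mid and tray_seat below 0.004 m and z of holder_mid in the frame of tray_seat between 0.0165 and 0.0215 m and angle between holder_mid's own z axis and vertical below 0.1 rad and contact force between the fingers and holder below 0.1 N and linear speed of holder below 0.02 m/s); the robot touches nothing.
It fails at once if the tray or the box is pushed with more than 18 N (contact force between any of the fingers, the arm and curer above 18 N).
It fails at once if the watch is tipped by more than 0.4 rad (angle between holder_mid's own z axis and vertical above 0.4 rad).
It fails at once if the holder is let go in mid-air, more than about 30 mm above the seat (contact force between the fingers and holder below 0.02 N and height (world z) of holder_mid above 0.073 m).
It fails at once if a bystander is moved by more than 15 mm (distance of any of holder_black_mid, holder_yellow_mid, blower, glue_bottle, screwdriver from where it was at the start of the episode above 0.015 m).
It also fails if it takes over 64 s, if anything falls off the work surface, if the arm or the gripper's body presses on something with over 40 N, if the wrist force passes 120 N, or if a joint passes its speed limit or range.

## Working session

There is one attempt and no reset: what is moved stays moved. The work goes in short steps, Python scripts to look and compute and a tool call to move; the robot and the scene stay as the last step left them, time stands still between calls to the robot, and variables do not carry over. Pictures are saved under pics/ and viewed, at most 12 in all, crops included, and the job is handed in when it is done.

Besides the shell and the picture viewer there is one more tool, called after ">>>" as name(argument=value, ...) on one line, values as JSON. drive_tool: Moves the arm, as the interface text tells. Its arguments: {"type":"object","properties":{"steps":{"type":"array"},"grip_force":{"type":"number"}},"required":["steps"]}

```bash
mkdir -p pics
cat > h.py <<'E'
import numpy as np, cv2
from cell import observe, get_image, arm
from scipy.spatial.transform import Rotation as R
def rot(a):
    a=np.array(a,float)
    return a if a.shape==(3,3) else (R.from_rotvec(a).as_matrix() if a.size==3 else R.from_quat(a).as_matrix())
def snap(n,f):
    g=get_image(n); cv2.imwrite('pics/'+f+'.png',g['image'][:,:,::-1]); 
    np.savez('pics/'+f+'.npz',**{k:g[k] for k in g}); return g
def ray(f,u,v):
    g=np.load('pics/'+f+'.npz'); fl=200/np.tan(np.radians(g['vfov'])/2)
    d=rot(g['attitude'])@np.array([(u-g['cx'])/fl,(v-g['cy'])/fl,1]); return g['xyz'],d
def at(f,u,v,z):
    o,d=ray(f,u,v); return o+d*(z-o[2])/d[2]
def proj(f,p):
    g=np.load('pics/'+f+'.npz'); fl=200/np.tan(np.radians(g['vfov'])/2)
    c=rot(g['attitude']).T@(np.array(p)-g['xyz']); return c[:2]/c[2]*fl+[g['cx'],g['cy']]
E
python3 - <<'E'
from h import *
for n in("scene","side","wrist"):
    g=snap(n,n+'0'); print(n,g['vfov'],g['cx'],g['cy'],g['xyz'],g['attitude'])
im=[cv2.imread(f'pics/{n}0.png') for n in("scene","side","wrist")]
s=observe();print(s, arm.tcp_to_grasp)
E
```

```text
scene 46.80571898564868 316.1880490724509 192.11452115200285 [1.29005239 0.100726   0.89766567] [-1.62694733 -1.95839615  0.75847692]
side 50.50966955177309 324.50936240674486 194.92462080037177 [0.06548502 0.59068578 0.53189057] [-0.69854659  2.39932908 -1.34593346]
wrist 62.71613615114514 317.52182599907655 197.45372391822048 [0.62455008 0.07852954 0.38390633] [2.84605733e+00 1.78565900e-03 1.61310593e-04]
{'clock': 0.15, 'joints': array([-0.10260921,  0.43506702,  0.02499129,  1.57387784, -0.01157833,
        1.13397807, -0.07514199]), 'dq': array([ 0.00110555, -0.00205063, -0.00181846, -0.00424354, -0.00040391,
        0.00235236, -0.00064393]), 'joint_efforts': array([ 9.13879558e-04, -6.68263149e+01,  9.85680185e-01, -3.14695251e+01,
       -6.03506877e-02,  3.94195947e-02,  8.07748006e-05]), 'position': array([ 6.24623376e-01, -5.78375776e-05,  2.26126872e-01]), 'ee_rot': array([-2.22103963e+00, -2.22080040e+00,  1.45887174e-03]), 'force': array([-3.25760624e-01,  6.41870238e-01, -1.13528091e-05]), 'ft_torque': array([1.28383313e-02, 5.40454168e-02, 6.70867050e-05]), 'gripper_force': 0.0, 'width': 1.0001769740622526} 0.0188
```

View pics/scene0.png

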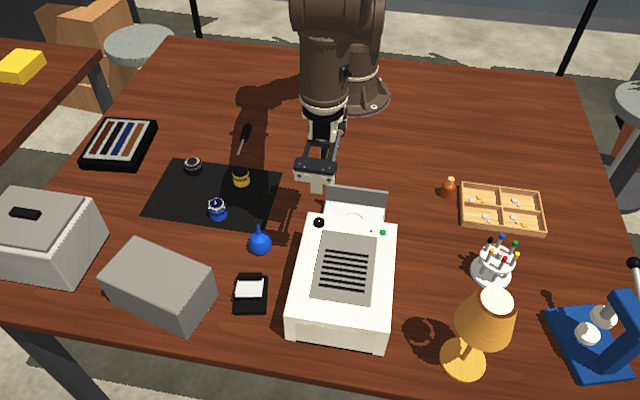

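View pics/wrist0.png

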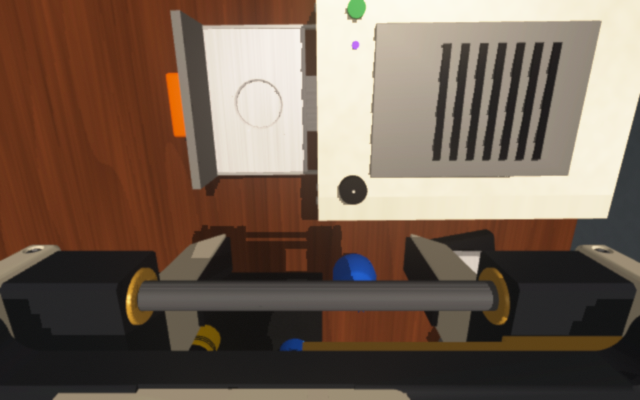

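Run:
```python
from h import *
a=cv2.imread('pics/scene0.png')[140:260,130:400]
cv2.imwrite('pics/c1.png',cv2.resize(a,None,fx=2.9,fy=2.9,interpolation=cv2.INTER_CUBIC))
print('seat',at('wrist0',259,104,.027))
# wrist box edges top z=.106
for u,v in [(318,0),(319,218),(607,219)]: print('box',at('wrist0',u,v,.106))
for u,v in [(204,26),(204,176),(303,26),(303,174)]: print('plate',at('wrist0',u,v,.027))
print('blue',at('scene0',217,203,.049)); print('yel',at('scene0',241,172,.041),'blk',at('scene0',193,162,.041),'blow',at('scene0',260,252,.0))
```

```text
seat [0.56331294 0.0719839  0.027     ]
box [0.624801   0.14833465 0.106     ]
box [ 0.62599332 -0.02545759  0.106     ]
box [ 0.88610121 -0.02608941  0.106     ]
plate [0.51309854 0.14551123 0.027     ]
plate [ 0.49809492 -0.00529449  0.027     ]
plate [0.61019818 0.14563072 0.027     ]
plate [ 0.60846914 -0.00287471  0.027     ]
blue [ 0.59075592 -0.26024784  0.049     ]
yel [ 0.46765669 -0.23690798  0.041     ] blk [ 0.45546746 -0.37398094  0.041     ] blow [ 0.67945878 -0.13180941  0.        ]
```

View pics/c1.png

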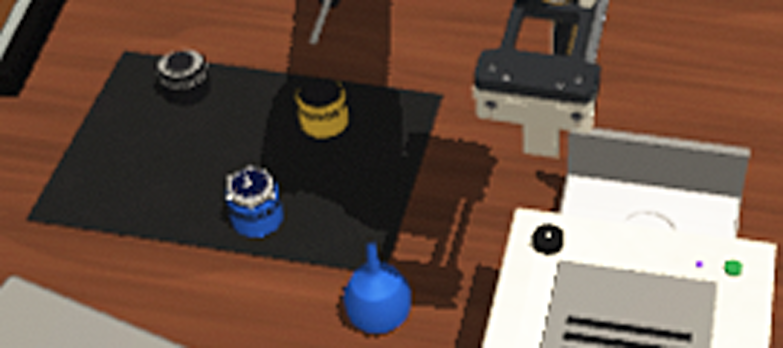

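View pics/side0.png

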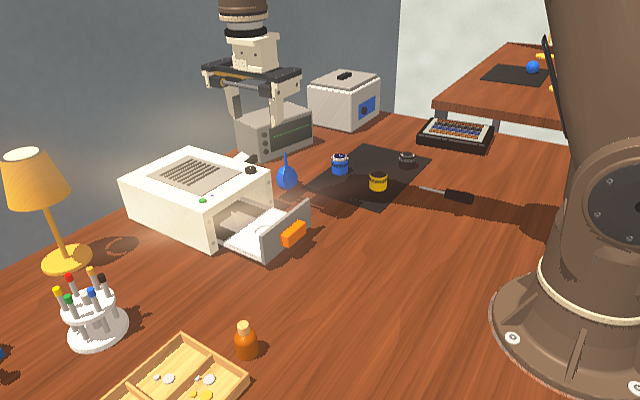

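>>> drive_tool(steps=[[0,-4,-32,0,0],[0,-4,-32,-5,0],[0,-4,-32,-10,0],[0,-4,-32,-10,0],[0,-4,-32,-10,0],[0,-4,-32,-10,0],[0,-4,-32,-10,0],[0,-4,-32,-10,0],[0,-2,-4,-5,0],[0,0,0,0,0],[0,0,0,0,0]], grip_force=20)

```text
clock: 1.07
position: [0.5908, -0.2594, 0.1563]
ee_rot: [-2.221, -2.22, -0.0]
force: [0.2, 1.7, 0.3]
width: 0.997
gripper_force: 0.0
```

Run:
```python
from h import *
snap('wrist','w1'); s=observe(); print(s['position'],s['ee_rot'],s['clock'],s['force']); print(proj('w1',[.591,-.26,.049]), proj('w1',s['position']))
```

```text
[ 0.59154969 -0.25839065  0.15681708] [-2.21955440e+00 -2.22239493e+00 -1.53129729e-03] 1.1167 [-0.01721646  0.05871956  0.90349158]
[317.58710383 195.83352802] [318.76670378 251.23977543]
```

View pics/w1.png

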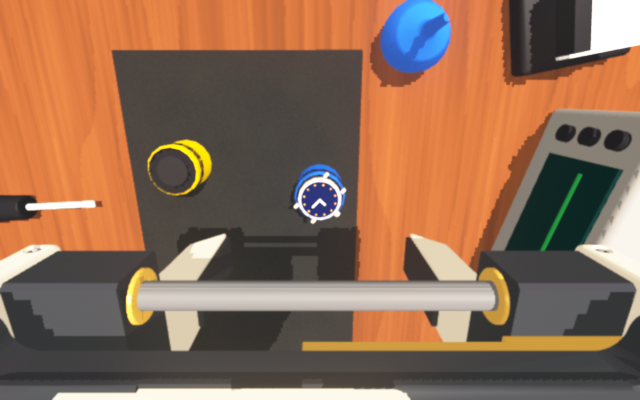

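>>> drive_tool(steps=[[0,2,-3,-25,0],[0,0,0,-25,0],[0,0,0,-25,0],[0,0,0,-25,0],[0,0,0,-20,0],[0,0,0,-15,0],[0,0,0,-7,0],[0,0,0,0,0],[0,0,0,0,0]])

```text
clock: 1.87
position: [0.5939, -0.262, 0.0155]
ee_rot: [2.22, 2.223, 0.001]
force: [-0.5, -0.0, 0.1]
width: 0.999
gripper_force: 0.0
```

Run:
```python
from h import *
snap('wrist','w2'); s=observe(); print(s['position'],s['ee_rot'],s['clock'],s['force']); print(proj('w2',s['position']+[0,0,.035]))
```

```text
[ 0.59420568 -0.26246693  0.01601034] [2.21922254e+00 2.22153899e+00 1.72838663e-03] 1.9167 [0.46167219 0.03621885 0.96644182]
[318.16233561 291.22089783]
```

View pics/w2.png

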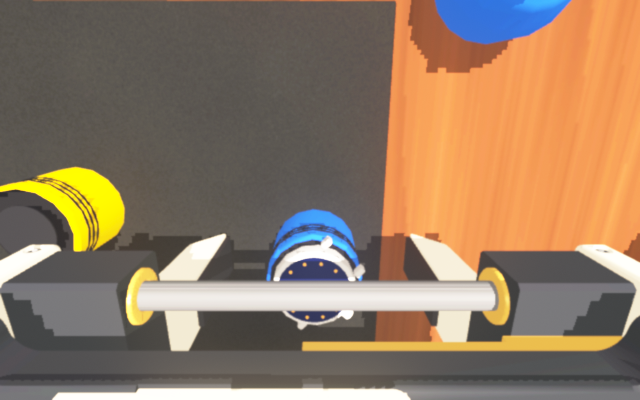

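>>> drive_tool(steps=[[0,-1,2,-3,0],[0,0,0,0,0],[0,0,0,0,0],[1,0,0,0,0],[1,0,0,0,0],[1,0,0,0,0],[1,0,0,0,0],[1,0,0,0,0],[1,0,0,0,0],[1,0,0,0,0],[1,0,0,0,0]], grip_force=20)

```text
clock: 2.83
position: [0.592, -0.261, 0.0117]
ee_rot: [-2.222, -2.221, -0.0]
force: [-0.1, 0.9, 0.1]
width: 0.474
gripper_force: 20.1
```

>>> drive_tool(steps=[[1,0,0,5,0],[1,0,0,15,0],[1,0,0,25,0],[1,0,0,25,0],[1,0,0,25,0],[1,-2,15,25,0.08],[1,-2,20,10,0.115],[1,-2,25,0,0.115],[1,-2,28,0,0.115],[1,-2,28,0,0.115],[1,-2,28,0,0.115],[1,-2,28,0,0.115],[1,-2,28,0,0.115],[1,-2,28,0,0.115],[1,-2,28,0,0.115],[1,-2,28,0,0.115],[1,-2,28,0,0.115],[1,-2,15,0,0.115],[1,-3,6,0,0.111],[1,0,0,0,0]])

```text
clock: 4.5
position: [0.5622, 0.0743, 0.142]
ee_rot: [0.013, -3.141, -0.001]
force: [0.2, -0.8, -1.4]
width: 0.473
gripper_force: 20.0
```

>>> drive_tool(steps=[[1,0,0,0,0],[1,0,0,0,0],[1,0,0,0,0]])

```text
clock: 4.75
position: [0.5632, 0.0706, 0.1417]
ee_rot: [0.007, 3.142, -0.001]
force: [-0.0, -0.2, -1.1]
width: 0.473
gripper_force: 20.0
```

Run:
```python
from h import *
snap('wrist','w3'); s=observe(); print(s['position'],rot(s['ee_rot']),s['clock'],s['force'],s['width']); p=s['position']
print(proj('w3',p+[0,0,.037]),proj('w3',[.5633,.072,.027]),proj('w3',[p[0],p[1],.027]))
snap('side','s3'); snap('scene','c3')
```

```text
[0.56322686 0.07073705 0.14173874] [[-9.99993404e-01  3.63188673e-03  4.20285597e-05]
 [ 3.63186155e-03  9.99993234e-01 -5.84283822e-04]
 [-4.41503280e-05 -5.84127326e-04 -9.99999828e-01]] 4.8 [ 0.25625811  0.01320251 -1.43722304] 0.4735452297485513
[318.43013357 292.81185634] [319.48647185 192.78886195] [318.02615839 192.71175605]
```

View pics/w3.png

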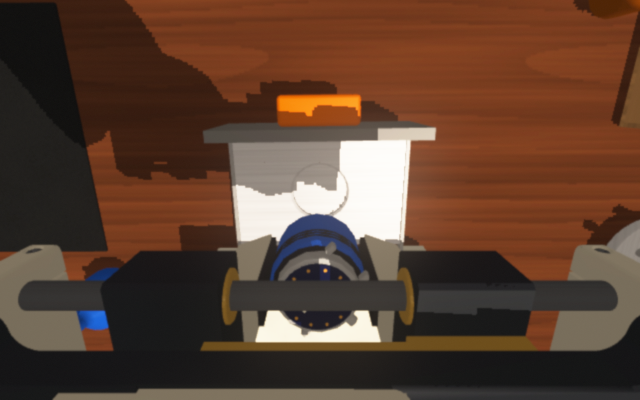

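Run:
```python
import cv2
a=cv2.imread('pics/w3.png')[150:345,220:420]
cv2.imwrite('pics/c3.png',cv2.resize(a,None,fx=3,fy=3,interpolation=cv2.INTER_CUBIC))
```

```text
(no output)
```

View pics/c3.png

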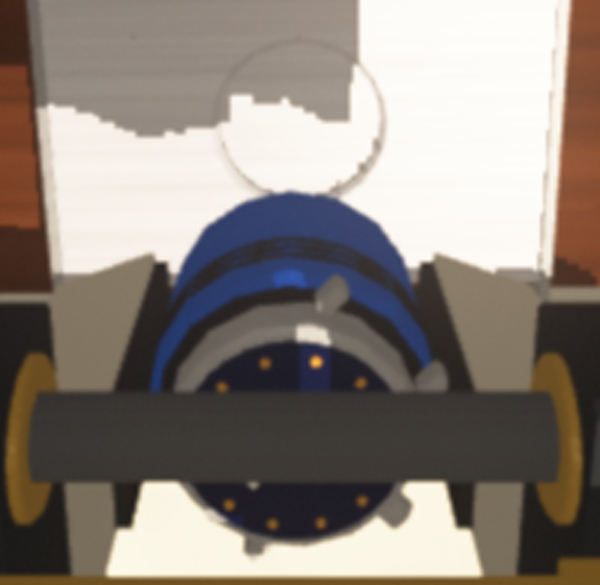

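Run:
```python
from h import *
p=np.array([.56323,.07074,.14174])
S=at('w3',320,189.3,.027); 
for h in(.0345,.0363): print('hold-tcp',at('w3',317.8,297.7,p[2]+h)-p)
print('seat',S,'seat-tcp',S-p)
# check on first view and edges of tray: yaw
for u,v in[(220+38/3,150+110/3),(220+60/3,150+272/3),(220+560/3,150+60/3),(220+545/3,150+265/3)]: print(at('w3',u,v,.027))
print(at('w3',277,125,.06),at('w3',361,124,.06))
```

```text
hold-tcp [ 0.00406651 -0.00027953  0.0345    ]
hold-tcp [ 0.00285204 -0.000277    0.0363    ]
seat [0.56016908 0.07244675 0.027     ] seat-tcp [-0.00306092  0.00170675 -0.11474   ]
[ 0.55759778 -0.00267181  0.027     ]
[ 6.08223106e-01 -1.71525552e-05  2.70000000e-02]
[0.54341797 0.14586383 0.027     ]
[0.60634654 0.14616151 0.027     ]
[0.50312889 0.04151004 0.06      ] [0.5026091  0.10156469 0.06      ]
```

>>> drive_tool(steps=[[1,-3,1,-10,0],[1,-3,1,-20,0],[1,0,0,-20,0],[1,0,0,-20,0],[1,0,0,-15,0],[1,0,0,-9,0],[1,0,0,-4,0],[1,0,0,0,0],[1,0,0,0,0],[1,0,0,0,0]])

```text
clock: 5.73
position: [0.5577, 0.0742, 0.0446]
ee_rot: [-0.0, 3.14, 0.001]
force: [0.2, 0.0, -1.7]
width: 0.474
gripper_force: 20.0
```

Run:
```python
from h import *
snap('wrist','w4'); s=observe(); print(s['position'],s['clock'],s['force'],s['width']); snap('side','s4'); snap('scene','c4')
a=cv2.resize(cv2.imread('pics/w4.png')[130:330,220:420],None,fx=2.4,fy=2.4,interpolation=cv2.INTER_CUBIC)
u,v=proj('s4',[.56,.072,.04]).astype(int); print(u,v)
b=cv2.resize(cv2.imread('pics/s4.png')[v-40:v+40,u-52:u+52],None,fx=3,fy=3,interpolation=cv2.INTER_CUBIC)
u,v=proj('c4',[.56,.072,.04]).astype(int); print(u,v)
c=cv2.resize(cv2.imread('pics/c4.png')[v-40:v+40,u-52:u+52],None,fx=3,fy=3,interpolation=cv2.INTER_CUBIC)
cv2.imwrite('pics/m4.png',np.hstack([a,np.vstack([b,c])]))
```

```text
[0.5577024  0.07413784 0.04465301] 5.7833 [ 0.76676821  0.35500586 -1.29717261] 0.47573575618736474
266 225
353 215
```

View pics/m4.png

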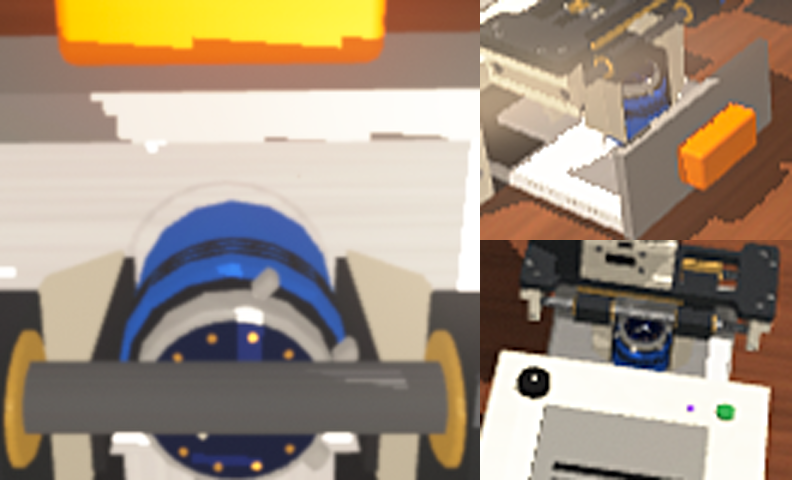

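Run:
```python
from h import *
im=cv2.imread('pics/w4.png')
def tocrop(p): q=proj('w4',p); return (q-[220,130])*2.4
p=np.array([.5577,.0741,.0447])
for nm,u,v,z in[('ringtop',316.7,206.3,.027),('ringL',274.2,230,.027),('ringR',358.8,219.6,.027),('foot',316.7,213.3,.036),('foot',316.7,213.3,.038)]:
    print(nm,(at('w4',u,v,z)-p)*1e3)
q=[(212,338),(253,337),(289,353),(178,357)],[(254,466),(210,466),(175,450),(290,447)]
c=np.mean([(np.array(a)+b)/2 for a,b in zip(*q)],0)/2.4+[220,130]; print(c,(at('w4',*c,p[2]+.036)-p)*1e3)
# gradients along columns for sub-pixel
for u in (305,312,317,322,330): print(u,im[198:220,u].tolist()[::1] and [int(x) for x in im[198:220,u].sum(1)])
for v in (222,228): print(v,[int(x) for x in im[v,266:290].sum(1)],[int(x) for x in im[v,345:370].sum(1)])
```

```text
ringtop [-20.24870488  -0.64986012 -17.7       ]
ringL [ -5.80373187 -25.14840566 -17.7       ]
ringR [-12.26236783  23.39381065 -17.7       ]
foot [-19.31029873  -0.63400412  -8.7       ]
foot [-20.03316979  -0.63101894  -6.7       ]
[316.92708333 297.39583333] [ 2.76120835 -0.44799603 36.        ]
305 [653, 652, 653, 653, 653, 658, 661, 657, 636, 627, 643, 658, 653, 654, 660, 664, 653, 588, 420, 334, 328, 328]
312 [654, 657, 657, 654, 655, 659, 656, 642, 633, 647, 662, 659, 654, 655, 663, 631, 505, 369, 335, 334, 333, 332]
317 [655, 660, 657, 655, 656, 660, 662, 646, 635, 643, 660, 660, 655, 655, 639, 532, 389, 337, 335, 334, 333, 334]
322 [656, 660, 660, 657, 659, 661, 667, 660, 637, 632, 653, 660, 656, 659, 664, 630, 486, 361, 335, 333, 333, 331]
330 [661, 662, 662, 660, 661, 665, 668, 668, 663, 651, 636, 630, 644, 658, 670, 670, 646, 549, 400, 337, 335, 332]
222 [647, 647, 647, 647, 647, 647, 647, 649, 650, 650, 649, 648, 635, 619, 612, 613, 619, 631, 634, 636, 637, 636, 635, 634] [628, 638, 635, 634, 643, 657, 667, 667, 667, 667, 668, 667, 668, 667, 668, 667, 667, 667, 668, 668, 669, 670, 667, 669, 669]
228 [660, 660, 660, 659, 658, 659, 660, 659, 653, 635, 628, 633, 648, 660, 662, 660, 660, 662, 656, 615, 481, 355, 318, 316] [332, 334, 344, 407, 528, 624, 643, 642, 648, 663, 669, 671, 672, 672, 672, 673, 674, 674, 674, 674, 673, 675, 676, 676, 676]
```

Run:
```python
from h import *
from scipy.optimize import least_squares
p=np.array([.5577,.0741,.0447])
P=[(305,207.1),(312,206),(317,206),(322,206.6),(330,208.9),(280.2,222),(276,228),(346.7,222),(351.6,228)]
A=np.array([(at('w4',u,v,.027)-p)[:2]*1e3 for u,v in P])
r=least_squares(lambda q:np.hypot(*(A-q[:2]).T)-q[2],[0,0,24]); print(r.x,r.fun.round(2))
F=[(305,215.5),(312,214),(317,213.2),(322,213.9),(330,215.3),(286,228),(348.8,228)]
for z in(.036,.038):
    A=np.array([(at('w4',u,v,z)-p)[:2]*1e3 for u,v in F])
    for R0 in(22,):
        r=least_squares(lambda q:np.hypot(*(A-q[:2]).T)-R0,[0,0]); print(z,r.x,r.fun.round(2))
```

```text
[ 3.69789676 -2.34824013 24.12413229] [-0.15  0.02  0.07  0.1   0.1  -0.11  0.11 -0.33  0.2 ]
0.036 [ 2.84172672 -0.2021416 ] [-0.05 -0.05  0.21 -0.05  0.07 -0.08 -0.12]
0.038 [ 2.14466766 -0.20442768] [-0.04 -0.02  0.24 -0.03  0.08 -0.16 -0.2 ]
```

>>> drive_tool(steps=[[1,1,-2,0,0],[1,0,0,0,0],[1,0,0,-2,0],[1,0,0,-2,0],[1,0,0,-2,0],[1,0,0,-2,0],[1,0,0,-1,0],[1,0,0,-1,0],[1,0,0,-1,0],[1,0,0,0,0],[1,0,0,0,0]])

```text
clock: 6.8
position: [0.5583, 0.0721, 0.0328]
ee_rot: [-0.0, 3.141, 0.0]
force: [0.4, -0.3, -1.6]
width: 0.474
gripper_force: 20.0
```

>>> drive_tool(steps=[[1,0,0,-1,0],[1,0,0,0,0],[1,0,0,-1,0],[1,0,0,0,0],[1,0,0,0,0]])

```text
clock: 7.22
position: [0.5583, 0.072, 0.0308]
ee_rot: [-0.0, 3.141, 0.0]
force: [2.7, 0.1, -1.7]
width: 0.472
gripper_force: 20.0
```

>>> drive_tool(steps=[[1,1,0,0,0],[1,0,0,0,0],[1,0,0,-1,0],[1,0,0,0,0],[1,0,0,0,0]])

```text
clock: 7.63
position: [0.5592, 0.0719, 0.0305]
ee_rot: [-0.0, 3.141, -0.0]
force: [0.0, -1.9, 8.4]
width: 0.476
gripper_force: 20.0
```

>>> drive_tool(steps=[[1,0,0,0.5,0],[0.45,0,0,0,0],[0.4,0,0,0,0],[0.3,0,0,0,0],[0.25,0,0,0,0],[0.25,0,0,0,0],[0.25,0,0,0,0],[0.25,0,0,0,0],[0.25,0,0,0,0]])

```text
clock: 8.38
position: [0.559, 0.072, 0.0302]
ee_rot: [0.0, -3.142, -0.0]
force: [0.5, 0.0, -0.6]
width: 0.751
gripper_force: 0.0
```

>>> drive_tool(steps=[[0.25,0,0,5,0],[0.25,0,0,15,0],[0.25,0,0,25,0],[0.25,0,0,25,0],[0.25,0,0,20,0],[0.25,-10,0,10,0],[0.25,-15,0,0,0],[0.25,0,0,0,0],[0.25,0,0,0,0]])

```text
clock: 9.13
position: [0.5338, 0.0719, 0.1308]
ee_rot: [-0.0, 3.141, -0.0]
force: [0.6, -0.1, 0.2]
width: 0.749
gripper_force: 0.0
```

Run:
```python
from h import *
snap('wrist','w5'); s=observe(); print(s['position'],s['clock'],s['force'],s['width'])
print(proj('w5',[.562,.072,.067]),proj('w5',[.48,.072,.046]))
snap('scene','c5')
```

```text
[0.53430978 0.07182157 0.13047957] 9.1833 [ 1.29093281 -0.72678531 -0.55584333] 0.7503952489604
[317.94304351 248.41650765] [318.14175071 133.33893437]
```

View pics/w5.png

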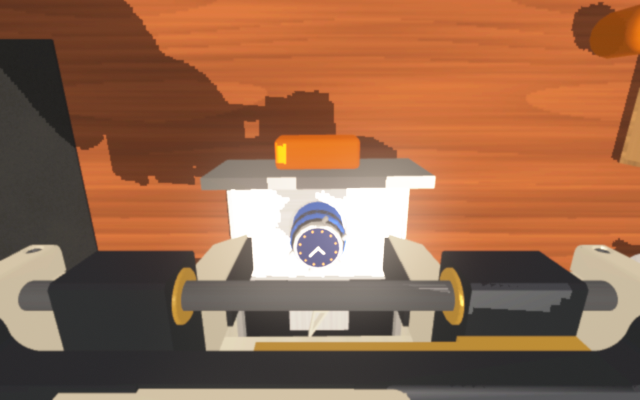

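>>> drive_tool(steps=[[1,-15,0,0,0],[1,-20,0,0,0],[1,-20,0,0,0],[1,-20,0,0,0],[1,-10,0,-15,0],[1,0,0,-20,0],[1,0,0,-20,0],[1,0,0,-15,0],[1,0,0,-10,0],[1,0,0,0,0],[1,0,0,0,0],[1,0,0,0,0]])

```text
clock: 10.23
position: [0.4497, 0.0722, 0.0508]
ee_rot: [-0.0, 3.141, 0.001]
force: [-0.0, 1.1, 0.2]
width: 0.005
gripper_force: 0.0
```

>>> drive_tool(steps=[[1,3,0,0,0],[1,3,0,0,0],[1,3,0,0,0],[1,2,0,0,0],[1,2,0,0,0],[1,2,0,0,0],[1,2,0,0,0],[1,2,0,0,0],[1,2,0,0,0],[1,2,0,0,0],[1,2,0,0,0],[1,2,0,0,0]])

```text
clock: 11.23
position: [0.4754, 0.0719, 0.0501]
ee_rot: [0.001, -3.14, 0.0]
force: [-3.4, -0.1, 1.4]
width: 0.002
gripper_force: 1.7
```

>>> drive_tool(steps=[[1,2,0,0,0],[1,3,0,0,0],[1,3,0,0,0],[1,3,0,0,0],[1,3,0,0,0],[1,3,0,0,0],[1,3,0,0,0],[1,3,0,0,0],[1,3,0,0,0],[1,3,0,0,0],[1,3,0,0,0],[1,3,0,0,0],[1,3,0,0,0],[1,3,0,0,0],[1,3,0,0,0],[1,3,0,0,0],[1,3,0,0,0],[1,3,0,0,0],[1,3,0,0,0],[1,3,0,0,0]])

```text
clock: 12.9
position: [0.535, 0.0725, 0.0501]
ee_rot: [0.001, -3.141, -0.001]
force: [-4.8, 3.5, -0.4]
width: 0.007
gripper_force: 2.4
```

>>> drive_tool(steps=[[1,3,0,0,0],[1,3,0,0,0],[1,3,0,0,0],[1,3,0,0,0],[1,3,0,0,0],[1,3,0,0,0],[1,3,0,0,0],[1,3,0,0,0],[1,3,0,0,0],[1,2,0,0,0],[1,2,0,0,0],[1,1,0,0,0],[1,1,0,0,0],[1,1,0,0,0]])

```text
clock: 14.07
position: [0.5686, 0.0727, 0.0501]
ee_rot: [0.001, -3.141, -0.001]
force: [-6.4, 4.2, 0.7]
width: 0.003
gripper_force: 2.9
```

>>> drive_tool(steps=[[1,1,0.5,0,0],[1,1,0.5,0,0],[1,1,0,0,0],[1,1,0,0,0],[1,1,0,0,0],[1,1,0,0,0],[1,1,0,0,0],[1,1,0,0,0]])

```text
clock: 14.73
position: [0.5764, 0.0729, 0.0502]
ee_rot: [0.0, -3.14, 0.001]
force: [-6.4, 1.6, 2.2]
width: 0.002
gripper_force: 3.4
```

>>> drive_tool(steps=[[1,0.8,0,0,0],[1,0.8,0,0,0],[1,0.8,0,0,0],[1,0.8,0,0,0]])

```text
clock: 15.07
position: [0.5795, 0.0729, 0.0501]
ee_rot: [0.0, -3.14, 0.001]
force: [-7.7, 2.1, 2.1]
width: 0.004
gripper_force: 3.5
```

>>> drive_tool(steps=[[1,0.8,0,0,0],[1,0.8,0,0,0],[1,0.8,0,0,0]])

```text
clock: 15.32
position: [0.5819, 0.0729, 0.0501]
ee_rot: [0.0, -3.14, 0.001]
force: [-7.4, 1.2, 2.0]
width: 0.003
gripper_force: 3.6
```

>>> drive_tool(steps=[[1,0.8,0,0,0],[1,0.8,0,0,0]])

```text
clock: 15.48
position: [0.5834, 0.0729, 0.0501]
ee_rot: [0.0, -3.14, 0.001]
force: [-6.7, 1.2, 2.0]
width: 0.006
gripper_force: 3.7
```

>>> drive_tool(steps=[[1,0.8,0,0,0],[1,0.8,0,0,0]])

```text
clock: 15.65
position: [0.5849, 0.0729, 0.0501]
ee_rot: [0.0, -3.14, 0.001]
force: [-7.2, 0.9, 2.3]
width: 0.002
gripper_force: 3.8
```

>>> drive_tool(steps=[[1,0.8,0,0,0],[1,0.8,0,0,0]])

```text
clock: 15.82
position: [0.5865, 0.0729, 0.0501]
ee_rot: [0.0, -3.14, 0.001]
force: [-7.9, 1.1, 2.9]
width: 0.007
gripper_force: 3.9
```

>>> drive_tool(steps=[[1,0.8,0,0,0],[1,0.8,0,0,0]])

```text
clock: 15.98
position: [0.5885, 0.073, 0.0501]
ee_rot: [0.001, -3.14, 0.0]
force: [-6.1, 0.6, 1.3]
width: 0.005
gripper_force: 2.8
```

>>> drive_tool(steps=[[1,0.8,0,0,0]])

```text
clock: 16.07
position: [0.5894, 0.073, 0.0501]
ee_rot: [0.0, -3.141, 0.0]
force: [-5.2, 1.6, 0.6]
width: 0.005
gripper_force: 2.9
```

>>> drive_tool(steps=[[1,0.8,0,0,0],[1,0.8,0,0,0],[1,0.8,0,0,0]])

```text
clock: 16.32
position: [0.5917, 0.073, 0.0502]
ee_rot: [0.0, -3.14, 0.0]
force: [-6.4, 1.8, 1.8]
width: 0.004
gripper_force: 3.1
```

>>> drive_tool(steps=[[1,0.8,0,0,0]])

```text
clock: 16.4
position: [0.5925, 0.073, 0.0502]
ee_rot: [0.0, -3.14, 0.0]
force: [-5.9, 1.2, 1.7]
width: 0.003
gripper_force: 3.1
```

>>> drive_tool(steps=[[1,0.8,0,0,0]])

```text
clock: 16.48
position: [0.5934, 0.073, 0.0502]
ee_rot: [0.0, -3.141, 0.0]
force: [-6.0, 1.5, -0.6]
width: 0.002
gripper_force: 2.8
```

>>> drive_tool(steps=[[1,0.8,0,0,0]])

```text
clock: 16.57
position: [0.5944, 0.073, 0.0502]
ee_rot: [0.0, -3.141, 0.0]
force: [-4.3, 1.4, -0.4]
width: 0.004
gripper_force: 2.4
```

>>> drive_tool(steps=[[1,0.6,0,0,0]])

```text
clock: 16.65
position: [0.5949, 0.073, 0.0501]
ee_rot: [0.0, -3.141, 0.0]
force: [-6.6, 1.2, 1.6]
width: 0.007
gripper_force: 3.0
```

>>> drive_tool(steps=[[1,0.6,0,0,0]])

```text
clock: 16.73
position: [0.5954, 0.073, 0.0501]
ee_rot: [0.0, -3.14, 0.0]
force: [-5.8, 1.3, 1.3]
width: 0.006
gripper_force: 3.0
```

>>> drive_tool(steps=[[1,0.6,0,0,0]])

```text
clock: 16.82
position: [0.596, 0.0731, 0.0502]
ee_rot: [0.0, -3.14, 0.0]
force: [-7.0, 2.2, 1.1]
width: 0.01
gripper_force: 3.1
```

>>> drive_tool(steps=[[1,0.6,0,0,0]])

```text
clock: 16.9
position: [0.5965, 0.073, 0.0501]
ee_rot: [0.0, -3.14, 0.0]
force: [-5.6, 1.9, 1.3]
width: 0.009
gripper_force: 3.1
```

>>> drive_tool(steps=[[1,0.6,0,0,0]])

```text
clock: 16.98
position: [0.5971, 0.073, 0.0502]
ee_rot: [0.0, -3.14, 0.0]
force: [-5.9, 2.1, 2.2]
width: 0.008
gripper_force: 3.6
```

>>> drive_tool(steps=[[1,0.6,0,0,0]])

```text
clock: 17.07
position: [0.5973, 0.073, 0.0501]
ee_rot: [0.0, -3.14, 0.0]
force: [-9.1, 1.3, 4.2]
width: 0.005
gripper_force: 4.4
```

>>> drive_tool(steps=[[1,0.6,0,0,0]])

```text
clock: 17.15
position: [0.5975, 0.0731, 0.0501]
ee_rot: [0.001, -3.139, 0.001]
force: [-10.1, 2.6, 5.6]
width: 0.004
gripper_force: 5.1
```

>>> drive_tool(steps=[[1,0.6,0,0,0]])

```text
clock: 17.23
position: [0.5977, 0.0731, 0.0501]
ee_rot: [0.001, -3.138, 0.001]
force: [-11.4, 1.4, 7.4]
width: 0.002
gripper_force: 5.9
```

>>> drive_tool(steps=[[1,0,0,0,0]])

```text
clock: 17.32
position: [0.5978, 0.0731, 0.0501]
ee_rot: [0.001, -3.138, 0.001]
force: [-10.9, 1.9, 6.2]
width: 0.007
gripper_force: 5.2
```

>>> drive_tool(steps=[[1,-1,0,0,0],[1,-1,0,0,0],[1,-2,0,0,0],[1,-3,0,0,0],[1,-4,0,0,0],[1,-5,0,0,0]])

```text
clock: 17.82
position: [0.5844, 0.0726, 0.0506]
ee_rot: [0.001, 3.139, -0.0]
force: [-0.1, -0.1, 0.3]
width: 0.004
gripper_force: 0.0
```

>>> drive_tool(steps=[[1,-10,0,0,0],[1,-20,0,0,0],[1,-30,0,0,0],[1,-30,0,10,0],[1,-10,0,30,0],[1,0,0,30,0],[1,0,0,0,0],[1,0,0,0,0],[1,0,0,0,0],[1,0,0,0,0]])

```text
clock: 18.65
position: [0.4833, 0.0725, 0.1195]
ee_rot: [-0.001, -3.141, 0.001]
force: [-0.5, -0.5, 0.0]
width: 0.005
gripper_force: 0.0
```

Run:
```python
from h import *
snap('wrist','w6'); s=observe(); print(s['position'],s['clock'],s['force'])
snap('side','s6')
b=[cv2.imread('pics/w6.png'),cv2.imread('pics/s6.png')[100:300,100:420]]
b[0]=cv2.resize(b[0],(480,300)); b[1]=cv2.resize(b[1],(480,300))
cv2.imwrite('pics/m6.png',np.vstack(b))
```

```text
[0.48309984 0.07261971 0.11932946] 18.7 [ 0.40785368 -0.10638859 -0.4229554 ]
```

View pics/m6.png

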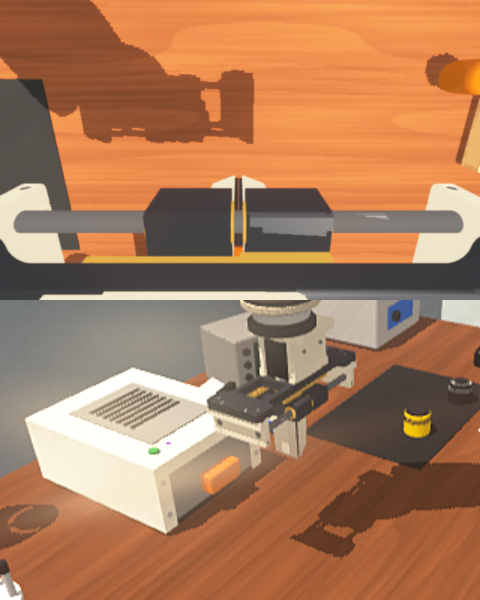

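>>> drive_tool(steps=[[1,0,0,0,0],[1,0,0,0,0],[1,0,0,0,0],[1,0,0,0,0],[1,0,0,0,0],[1,0,0,0,0],[1,0,0,0,0],[1,0,0,0,0],[1,0,0,0,0],[1,0,0,0,0],[1,0,0,0,0],[1,0,0,0,0]])

```text
clock: 19.75
position: [0.4834, 0.073, 0.1203]
ee_rot: [-0.0, 3.142, 0.0]
force: [-0.0, 0.5, 0.1]
width: 0.006
gripper_force: 0.0
```

Run:
```python
from h import *
snap('side','s7')
o=[]
for f in('s6','s7'):
    a=cv2.imread(f'pics/{f}.png').astype(int)[180:250,200:300]; m=(a[...,2]>180)&(a[...,1]<150)&(a[...,0]<80); y,x=np.nonzero(m); o.append((x.mean(),y.mean(),len(x)))
print(o)
if abs(o[0][0]-o[1][0])<1 and abs(o[0][1]-o[1][1])<1: print(arm.sign_off())
```

```text
[(np.float64(52.83935742971887), np.float64(51.64658634538153), 249), (np.float64(53.08536585365854), np.float64(51.32520325203252), 246)]
the job is handed in; nothing more can be done
None
```

The blue holder with the watch was set upright in the seat, and the tray is pushed in, latched and staying in by itself. The peak force I read while pushing was about 14 N, and the job is handed in at about 20 s.

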